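Heft the bit cases and pack the tray, heaviest first

ROBOT

A 6-joint arm with a two-finger parallel gripper is mounted at the origin on a cart in front of the work surface, level with it; the furniture and walls round the work are solid. World frame = base frame: x ahead of the robot, y to its left, z up, the work surface at z = 0. Lengths are in m, angles in rad, forces in N, time in s.
With the tool pointing down it reaches from about 0.375 to 0.825 m from the base axis. Payload 5.5 kg.
Tool frame: the origin (TCP) lies at the very end of the fingers, on their centre line; the grasp point (between the pads) lies behind it (r.hold_point_z is the z of the grasp point in the tool frame, in m); z points along the fingers, y is the line along which they close (so a half turn about z gives the same grasp; the last joint's range is limited). The gripper opens to 85 mm and grips with 20 to 120 N. Pads are 22 mm wide; open, the fingers measure 114 mm over their backs; the gripper's body (76 mm by 85 mm) begins 54 mm behind the grasp point. The pads swing forward as they close: fully open they stand 13 mm farther back than shut.
Start: joints at [1.238, 0.314, -0.047, 1.21, 0, 1.571], TCP at [0.196, 0.567, 0.197] pointing down, gripper open.
Joint ranges: [-2.67, 2.67], [-0.69, 1.73], [-1.03, 1.25], [-2.08, 2.16], [-1.42, 1.45], [-3.14, 3.14]. Speed limits (rad/s): [2.39, 2.39, 3.01, 3.14, 3.14, 3.14].

INTERFACE

Orientations are given as a unit quaternion [w, x, y, z].
In Python, from station import r gives the robot as it stands.
- The arm moves only by the shell command python3 -m pendant 'ROWS' [OPENING] [FORCE]. ROWS is JSON, a list of rows, each an object with "slide": the shift along the tool's x, y, z in units of 30 mm (1.0 is 30 mm), a list of three; "rotation": the turn, a rotation vector about the tool's x, y, z in rad, a list of three. In form: [{"slide": [dx, dy, dz], "rotation": [rx, ry, rz]}, ...]. A call has 1 to 12 rows; each row is the pose to reach, as a shift and turn from the pose commanded when the call began, along the tool's axes at that moment; what a row does not reach only later rows make up. A row lasts 1/12 s, in which the tool goes at most 41.7 mm and 7.16 degrees, less where a joint would pass 70% of its speed; a pose out of reach is approached as far as the arm can. A call with a gripper value outside its range is refused whole. OPENING is the finger opening in mm, from 0 to 85.4, set as the call begins (- or left out, the last holds). The fingers move at their own pace and stop on an object; FORCE is the grip in N (left out, the last holds). Time passes only in rows, so rows that repeat a pose let the fingers close. It gives the time, the measured TCP pose, the force, the opening and the grip force at its end, in the units of the state.
- r.get_state(): the state, without advancing time (a new reading comes with each control period).
- r.read_camera(name): name is "scene" or "top" or "wrist"; returns a dict with "color" (400x640x3 uint8, blue, green, red), "fovy" (degrees; the focal length in pixels is half the picture's height over the tangent of half this angle, whatever the lens; pixels are square), "cx", "cy" (the principal point, pixels), "distortion" ([k1, k2, p1, p2, k3] as OpenCV has them; the pictures are not rectified), "world_from_camera" (4x4, takes a point from camera to world coordinates). Camera axes: x right, y up, looking along -z (the intrinsics and any distortion apply to the point x, -y, -z); pixel columns grow to the right and rows downward; lengths in m; the calibration is good to about 2 mm. A picture is of the moment at which its call begins. There is no depth.
- r.hand_in(): hands the job in; it is judged then, once.
The state is a dict: "time_s": time; "joint_pos": joint angles; "qvel": joint speeds; "effort": joint torques, N m; "tool_pos": TCP position; "eef_rot": TCP orientation; "ft_force": force on the tool from outside, world axes, zero at the start; "torque": the same for the moment, N m; "finger_gap": finger opening in m; "grasp_force": force on a finger pad.
Only numpy, scipy, OpenCV 4.12 (cv2) and the standard library are available. Lean on these libraries where they do the work, as an engineer would, in place of code of your own. Each camera call takes 0.05 s, during which the arm holds its last target. There are 200 camera calls.

TASK

The three orange bit cases look alike but are not equally full: lift them to judge their weight. Lay the heaviest flat on the floor of the grey tray first and let go, then set the middle-weight one flat on top of it, lined up with it; leave the lightest standing on the bench, outside the tray, for refilling. Keep the cases level and let go of them.

Things in the scene. Friction and masses are not known exactly. Their poses are not given: they have to be found in the camera images.
- case_1_mid (a point): centre (20 mm up; z up) of one of three look-alike orange lidded cases, 100 (x) x 56 (y) x 40 mm, lid fixed shut, blank white label on top. Hidden contents, centred, in an order that differs each run: the full case weighs about 0.85 kg in all, the half-full 0.52, the nearly empty 0.20 (each within 0.06). Stands on the bench; grip from above across the 56 mm width.
- case_2_mid (a point): centre (20 mm up; z up) of one of three look-alike orange lidded cases, 100 (x) x 56 (y) x 40 mm, lid fixed shut, blank white label on top. Hidden contents, centred, in an order that differs each run: the full case weighs about 0.85 kg in all, the half-full 0.52, the nearly empty 0.20 (each within 0.06). Stands on the bench; grip from above across the 56 mm width.
- case_3_mid (a point): centre (20 mm up; z up) of one of three look-alike orange lidded cases, 100 (x) x 56 (y) x 40 mm, lid fixed shut, blank white label on top. Hidden contents, centred, in an order that differs each run: the full case weighs about 0.85 kg in all, the half-full 0.52, the nearly empty 0.20 (each within 0.06). Stands on the bench; grip from above across the 56 mm width.
- tray_floor (a point): centre of the floor (top of its black mat, 4 mm above the bench; z up) of a grey open steel tray fixed on the bench; inner floor 150 mm (x) by 170 mm (y), walls 3 mm thick, rolled steel rim 26 mm above the bench; small wire grips stand 16 mm out at the two x ends.
Mind the look-alikes: they are no part of the job. What is shaped like the part that bears case_2_mid but pink is not meant.

How it is judged:
On the way:
1. the heaviest case lies flat on the tray's floor, let go, and no other case is in the tray or on it (((contact force between case_1 and tray above 7 N and contact force between each of the fingers, case_2, case_3 and case_1 below 0.1 N and linear speed of case_1 below 0.02 m/s and height (world z) of case_1_mid below 0.032 m and angle between case_1_mid's own z axis and vertical below 0.1 rad and x of case_1_mid in the frame of tray_floor between -0.06 and 0.06 m and y of case_1_mid in the frame of tray_floor between -0.07 and 0.07 m and contact force between each of case_2, case_3 and tray below 0.1 N) or (contact force between case_2 and tray above 7 N and contact force between each of the fingers, case_1, case_3 and case_2 below 0.1 N and linear speed of case_2 below 0.02 m/s and height (world z) of case_2_mid below 0.032 m and angle between case_2_mid's own z axis and vertical below 0.1 rad and x of case_2_mid in the frame of tray_floor between -0.06 and 0.06 m and y of case_2_mid in the frame of tray_floor between -0.07 and 0.07 m and contact force between each of case_1, case_3 and tray below 0.1 N) or (contact force between case_3 and tray above 7 N and contact force between each of the fingers, case_1, case_2 and case_3 below 0.1 N and linear speed of case_3 below 0.02 m/s and height (world z) of case_3_mid below 0.032 m and angle between case_3_mid's own z axis and vertical below 0.1 rad and x of case_3_mid in the frame of tray_floor between -0.06 and 0.06 m and y of case_3_mid in the frame of tray_floor between -0.07 and 0.07 m and contact force between each of case_1, case_2 and tray below 0.1 N))), for 0.2 s.
At the end, for the whole second after the job is handed in: Heaviest case flat (0.1 rad) on the tray floor; middle one flat on top, centres within 30 mm seen from above, long sides within 0.35 rad; lightest level on the bench, off the tray; all at rest and released. Weights are judged by the load on what lies below (((height (world z) of case_1_mid below 0.032 m and angle between each of case_1_mid, case_2_mid, case_3_mid's own z axis and vertical below 0.1 rad and x of case_1_mid in the frame of tray_floor between -0.06 and 0.06 m and y of case_1_mid in the frame of tray_floor between -0.07 and 0.07 m and contact force between case_1 and tray above 11.8 N and contact force between case_2 and case_1 between 3.5 and 6.5 N and horizontal distance between case_2_mid and case_1_mid below 0.03 m and angle between the x axis of case_2_mid and the x axis of case_1_mid, either way round below 0.35 rad and height (world z) of case_2_mid between 0.055 and 0.072 m and height (world z) of case_3_mid below 0.028 m and contact force between case_3 and tray below 0.1 N and linear speed of each of case_1, case_2, case_3 below 0.02 m/s) or (height (world z) of case_1_mid below 0.032 m and angle between each of case_1_mid, case_3_mid, case_2_mid's own z axis and vertical below 0.1 rad and x of case_1_mid in the frame of tray_floor between -0.06 and 0.06 m and y of case_1_mid in the frame of tray_floor between -0.07 and 0.07 m and contact force between case_1 and tray above 11.8 N and contact force between case_3 and case_1 between 3.5 and 6.5 N and horizontal distance between case_3_mid and case_1_mid below 0.03 m and angle between the x axis of case_3_mid and the x axis of case_1_mid, either way round below 0.35 rad and height (world z) of case_3_mid between 0.055 and 0.072 m and height (world z) of case_2_mid below 0.028 m and contact force between case_2 and tray below 0.1 N and linear speed of each of case_1, case_2, case_3 below 0.02 m/s) or (height (world z) of case_2_mid below 0.032 m and angle between each of case_2_mid, case_1_mid, case_3_mid's own z axis and vertical below 0.1 rad and x of case_2_mid in the frame of tray_floor between -0.06 and 0.06 m and y of case_2_mid in the frame of tray_floor between -0.07 and 0.07 m and contact force between case_2 and tray above 11.8 N and contact force between case_1 and case_2 between 3.5 and 6.5 N and horizontal distance between case_1_mid and case_2_mid below 0.03 m and angle between the x axis of case_1_mid and the x axis of case_2_mid, either way round below 0.35 rad and height (world z) of case_1_mid between 0.055 and 0.072 m and height (world z) of case_3_mid below 0.028 m and contact force between case_3 and tray below 0.1 N and linear speed of each of case_1, case_2, case_3 below 0.02 m/s) or (height (world z) of case_2_mid below 0.032 m and angle between each of case_2_mid, case_3_mid, case_1_mid's own z axis and vertical below 0.1 rad and x of case_2_mid in the frame of tray_floor between -0.06 and 0.06 m and y of case_2_mid in the frame of tray_floor between -0.07 and 0.07 m and contact force between case_2 and tray above 11.8 N and contact force between case_3 and case_2 between 3.5 and 6.5 N and horizontal distance between case_3_mid and case_2_mid below 0.03 m and angle between the x axis of case_3_mid and the x axis of case_2_mid, either way round below 0.35 rad and height (world z) of case_3_mid between 0.055 and 0.072 m and height (world z) of case_1_mid below 0.028 m and contact force between case_1 and tray below 0.1 N and linear speed of each of case_1, case_2, case_3 below 0.02 m/s) or (height (world z) of case_3_mid below 0.032 m and angle between each of case_3_mid, case_1_mid, case_2_mid's own z axis and vertical below 0.1 rad and x of case_3_mid in the frame of tray_floor between -0.06 and 0.06 m and y of case_3_mid in the frame of tray_floor between -0.07 and 0.07 m and contact force between case_3 and tray above 11.8 N and contact force between case_1 and case_3 between 3.5 and 6.5 N and horizontal distance between case_1_mid and case_3_mid below 0.03 m and angle between the x axis of case_1_mid and the x axis of case_3_mid, either way round below 0.35 rad and height (world z) of case_1_mid between 0.055 and 0.072 m and height (world z) of case_2_mid below 0.028 m and contact force between case_2 and tray below 0.1 N and linear speed of each of case_1, case_2, case_3 below 0.02 m/s) or (height (world z) of case_3_mid below 0.032 m and angle between each of case_3_mid, case_2_mid, case_1_mid's own z axis and vertical below 0.1 rad and x of case_3_mid in the frame of tray_floor between -0.06 and 0.06 m and y of case_3_mid in the frame of tray_floor between -0.07 and 0.07 m and contact force between case_3 and tray above 11.8 N and contact force between case_2 and case_3 between 3.5 and 6.5 N and horizontal distance between case_2_mid and case_3_mid below 0.03 m and angle between the x axis of case_2_mid and the x axis of case_3_mid, either way round below 0.35 rad and height (world z) of case_2_mid between 0.055 and 0.072 m and height (world z) of case_1_mid below 0.028 m and contact force between case_1 and tray below 0.1 N and linear speed of each of case_1, case_2, case_3 below 0.02 m/s))); the robot touches nothing.
It fails at once if a case is tipped more than 0.7 rad (angle between any of case_1_mid, case_2_mid, case_3_mid's own z axis and vertical above 0.7 rad).
It also fails if it takes over 72 s, if anything falls off the work surface, if the arm or the gripper's body presses on something with over 40 N, if the wrist force passes 120 N, or if a joint passes its speed limit or range.

## Working session

There is one attempt and no reset: what is moved stays moved. The work goes in short steps, Python scripts to look and compute and a shell command to move; the robot and the scene stay as the last step left them, time stands still between calls to the robot, and variables do not carry over. Pictures are saved under pics/ and viewed, at most 10 in all, crops included, and the job is handed in when it is done.

```bash
mkdir -p pics; ls
python3 - <<'E'
from station import r
import cv2
s=r.get_state();print(s, r.hold_point_z)
for n in("top","scene"):
    c=r.read_camera(n);cv2.imwrite(f"pics/{n}0.png",c["color"]);print(n,c["fovy"],c["cx"],c["cy"],c["distortion"],c["world_from_camera"])
E
```

```text
pics
{'time_s': 0.0, 'joint_pos': array([ 1.23802636e+00,  3.14202633e-01, -4.80989900e-02,  1.21016715e+00,
        8.72080223e-06,  1.57077639e+00]), 'qvel': array([ 1.18692491e-03,  1.03643037e-03,  1.78028858e-03,  1.85083124e-04,
        2.80579008e-05, -4.57455898e-04]), 'effort': array([-5.13651867e-04, -5.39587569e+01,  3.39750767e+01,  1.91384205e-02,
       -1.51608915e-04,  5.90689481e-06]), 'tool_pos': array([0.19578834, 0.56648961, 0.19653988]), 'eef_rot': array([-1.42801879e-04,  1.65608465e-01,  9.86191227e-01, -8.23948810e-04]), 'ft_force': array([-0.05658738, -1.43348968, -0.1566315 ]), 'torque': array([ 0.02201931,  0.00350689, -0.00875087]), 'grasp_force': 0.0, 'finger_gap': 0.08529245325411978} -0.0187
top 53.74844127270618 326.55378075987716 197.4424530417707 [0.02521377 0.         0.         0.         0.        ] [[-0.00989003  0.98293262 -0.1836999   0.35304302]
 [-0.99980268 -0.01288529 -0.01511862 -0.11812734]
 [-0.01722761  0.18351413  0.9828661   0.93551304]
 [ 0.          0.          0.          1.        ]]
scene 46.93524081197216 315.7194123763549 202.2149597344932 [-0.12872504  0.          0.          0.          0.        ] [[ 0.5867036   0.51237885 -0.62709394 -0.0566668 ]
 [-0.80949188  0.34965693 -0.47165976 -0.50773818]
 [-0.02240075  0.78435193  0.6199115   0.5794854 ]
 [ 0.          0.          0.          1.        ]]
```

View pics/top0.png

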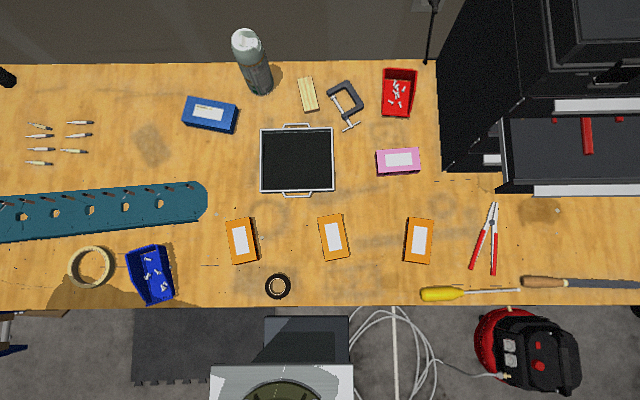

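View pics/scene0.png

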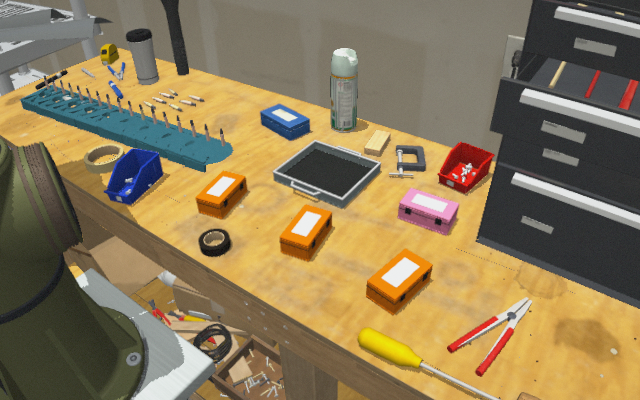

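Candidates: three orange cases at top-picture (241,240), (333,237) and (419,240). The pink (398,160) and blue (210,113) cases are decoys. I'll measure the cases and the tray, and confirm in an enlarged crop.

```bash
cat > h.py <<'E'
import numpy as np,cv2
from station import r
from scipy.spatial.transform import Rotation as R
def ground(c,uv,z):
    f=200/np.tan(np.radians(c["fovy"])/2);K=np.array([[f,0,c["cx"]],[0,f,c["cy"]],[0,0,1]])
    p=cv2.undistortPoints(np.array(uv,float).reshape(-1,1,2),K,np.array(c["distortion"]),None,None,None) if 0 else cv2.undistortPoints(np.array(uv,float).reshape(-1,1,2),K,np.array(c["distortion"]))
    p=p[:,0];d=np.c_[p[:,0],-p[:,1],-np.ones(len(p))]@c["world_from_camera"][:3,:3].T
    o=c["world_from_camera"][:3,3];return o+d*((z-o[2])/d[:,2])[:,None]
def label(c,box,z):
    u0,v0,u1,v1=box;im=c["color"][v0:v1,u0:u1].astype(int)
    m=((im.min(2)>165)&(im.max(2)-im.min(2)<40)).astype(np.uint8)
    n,l,st,_=cv2.connectedComponentsWithStats(m);k=1+st[1:,4].argmax()
    uv=np.argwhere(l==k)[:,::-1]+[u0,v0];P=ground(c,uv,z)[:,:2]
    (ctr,wh,_)=b=cv2.minAreaRect((P*1000).astype(np.float32));q=cv2.boxPoints(b)
    e=max((q[1]-q[0],q[2]-q[1]),key=np.linalg.norm);a=np.arctan2(e[1],e[0]);a=(a+np.pi/2)%np.pi-np.pi/2
    return P.mean(0).round(4),np.round(ctr,1),np.round(wh,1),round(a,3)
def tcp():
    s=r.get_state();q=s["eef_rot"];return s["tool_pos"],R.from_quat(q[[1,2,3,0]]).as_matrix(),s
E
python3 - <<'E'
from h import *
c=r.read_camera("top")
for b in[(215,205,265,275),(305,205,360,270),(395,205,445,275)]:print(label(c,b,.04))
cv2.imwrite("pics/crop1.png",cv2.resize(c["color"][115:275,215:445],None,fx=3.4,fy=3.4,interpolation=cv2.INTER_CUBIC))
p,T,s=tcp();print(T.round(3))
E
```

```text
(array([0.4243, 0.0922]), array([424.7,  92.2]), array([60.7, 28.8]), np.float32(0.214))
(array([ 0.4305, -0.1173]), array([ 430.7, -117.5]), array([60.7, 29. ]), np.float32(0.182))
(array([ 0.4207, -0.3112]), array([ 420.9, -311. ]), array([29.3, 61.2]), np.float32(-0.161))
[[-0.945  0.327 -0.   ]
 [ 0.327  0.945 -0.001]
 [-0.    -0.001 -1.   ]]
```

View pics/crop1.png

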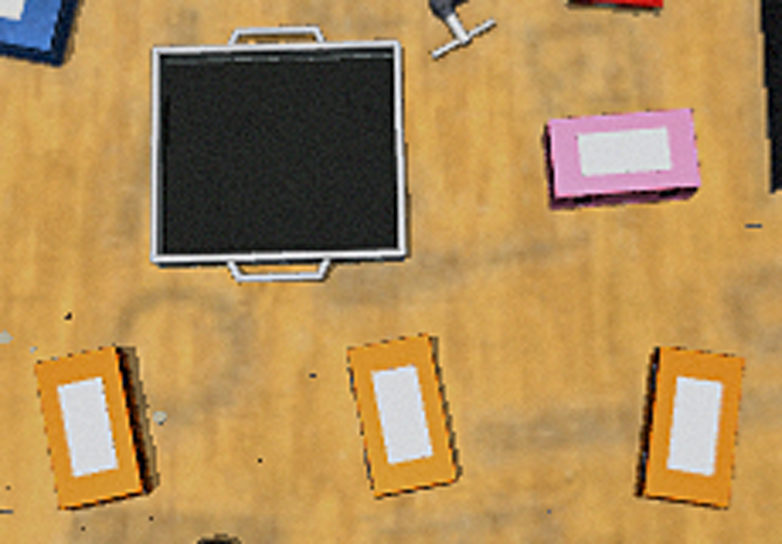

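All three orange cases are confirmed, and so is the tray (rim corners in the crop: (153,46), (400,42), (406,258), (153,262)).

```bash
cat >> h.py <<'E'
def plan(x,y,z,yaw):
    # yaw: case yaw; tool y goes across it (half-turn nearest)
    p,T,s=tcp();d=T.T@(np.array([x,y,z])-p)/.03
    cur=np.arctan2(T[1,1],T[0,1]);e=(yaw+np.pi/2-cur+np.pi)%(2*np.pi)-np.pi
    print("slide",d.round(2),"dist mm",(np.linalg.norm(d)*30).round(),"rot z",round(-e,3),"t",round(s["time_s"],2),"tilt",T[:2,2].round(3),"pos",p.round(4))
E
python3 - <<'E'
from h import *
c=r.read_camera("top")
uv=np.array([(153,46),(400,42),(406,258),(153,262)])/3.4+[215,115]
P=ground(c,uv,.026)[:,:2];print(P.round(4),P.mean(0).round(4));print([np.linalg.norm(P[i]-P[i-1]).round(3) for i in range(4)])
e=P[0]+P[1]-P[2]-P[3];print("yaw",np.arctan2(e[1],e[0]))
plan(.4247,.0922,.14,.214)
E
```

```text
[[ 0.6953  0.0557]
 [ 0.6956 -0.1206]
 [ 0.5385 -0.1228]
 [ 0.538   0.0525]] [ 0.6168 -0.0338]
[np.float64(0.157), np.float64(0.176), np.float64(0.157), np.float64(0.175)]
yaw 0.017052516811416556
slide [-12.38 -12.46   1.91] dist mm 530.0 rot z -0.547 t 0.2 tilt [-0.    -0.001] pos [0.1959 0.5667 0.1969]
```

```bash
python3 -m pendant '[{"slide":[-12.4,-12.45,0.3],"rotation":[0,0,-0.547]},{"slide":[-12.4,-12.45,0.3],"rotation":[0,0,-0.547]},{"slide":[-12.4,-12.45,0.3],"rotation":[0,0,-0.547]},{"slide":[-12.4,-12.45,0.3],"rotation":[0,0,-0.547]},{"slide":[-12.4,-12.45,0.3],"rotation":[0,0,-0.547]},{"slide":[-12.4,-12.45,0.3],"rotation":[0,0,-0.547]},{"slide":[-12.4,-12.45,0.3],"rotation":[0,0,-0.547]},{"slide":[-12.4,-12.45,0.3],"rotation":[0,0,-0.547]},{"slide":[-12.4,-12.45,0.3],"rotation":[0,0,-0.547]},{"slide":[-12.4,-12.45,0.3],"rotation":[0,0,-0.547]},{"slide":[-12.4,-12.45,0.3],"rotation":[0,0,-0.547]},{"slide":[-12.4,-12.45,0.3],"rotation":[0,0,-0.547]}]' 85
python3 -c "
from h import *
plan(.4247,.0922,.14,.214)"
```

```text
time_s: 1.2
tool_pos: [0.4128, 0.1179, 0.1891]
eef_rot: [0.0, -0.107, 0.994, 0.0]
ft_force: [1.3, 0.6, -0.5]
finger_gap: 0.085
grasp_force: 0.0
slide [-0.21 -0.92  1.64] dist mm 57.0 rot z 0.0 t 1.2 tilt [0.001 0.   ] pos [0.4128 0.1179 0.1891]
```

```bash
python3 -m pendant '[{"slide":[-0.2,-0.9,1.6],"rotation":[0,0,0]},{"slide":[-0.2,-0.9,1.6],"rotation":[0,0,0]},{"slide":[-0.2,-0.9,1.6],"rotation":[0,0,0]},{"slide":[-0.2,-0.9,1.6],"rotation":[0,0,0]},{"slide":[-0.2,-0.9,1.6],"rotation":[0,0,0]}]'
python3 - <<'E'
from h import *
plan(.4247,.0922,.012,.214)
c=r.read_camera("wrist");cv2.imwrite("pics/w1.png",c["color"])
print(label(c,(0,0,640,400),.04))
E
```

```text
time_s: 1.62
tool_pos: [0.4243, 0.0954, 0.1418]
eef_rot: [0.0, -0.107, 0.994, 0.0]
ft_force: [0.1, 0.8, -0.2]
finger_gap: 0.0848
grasp_force: 0.0
slide [ 0.01 -0.11  4.33] dist mm 130.0 rot z 0.001 t 1.62 tilt [0.001 0.   ] pos [0.4243 0.0954 0.1418]
(array([ 0.4302, -0.1201]), array([ 431.5, -120. ]), array([61.1, 29.7]), np.float32(0.174))
```

View pics/w1.png

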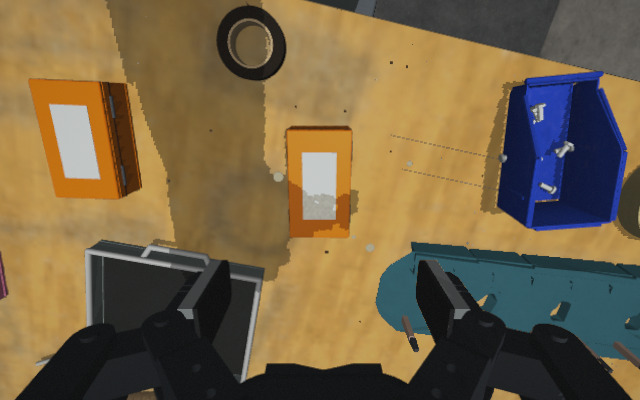

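The wrist view shows case A at (319,182), aligned with the fingers. The wrist estimate of case B agrees with the top camera to about 2.5 mm. Next: descend, grip and weigh.

```bash
python3 -m pendant '[{"slide":[0,-0.06,1],"rotation":[0,0,0]},{"slide":[0,-0.06,2.1],"rotation":[0,0,0]},{"slide":[0,-0.06,3.2],"rotation":[0,0,0]},{"slide":[0,-0.06,3.8],"rotation":[0,0,0]},{"slide":[0,-0.06,4.2],"rotation":[0,0,0]},{"slide":[0,-0.06,4.3],"rotation":[0,0,0]},{"slide":[0,-0.06,4.3],"rotation":[0,0,0]},{"slide":[0,-0.06,4.3],"rotation":[0,0,0]},{"slide":[0,-0.06,4.3],"rotation":[0,0,0]}]'
python3 -m pendant '[{"slide":[0,0,0],"rotation":[0,0,0]},{"slide":[0,0,0],"rotation":[0,0,0]},{"slide":[0,0,0],"rotation":[0,0,0]},{"slide":[0,0,0],"rotation":[0,0,0]},{"slide":[0,0,0],"rotation":[0,0,0]},{"slide":[0,0,0],"rotation":[0,0,0]},{"slide":[0,0,0],"rotation":[0,0,0]},{"slide":[0,0,0],"rotation":[0,0,0]}]' 40 50
```

```text
time_s: 2.42
tool_pos: [0.4258, 0.0936, 0.0133]
eef_rot: [0.001, -0.107, 0.994, 0.0]
ft_force: [0.4, 1.0, -0.4]
finger_gap: 0.0852
grasp_force: 0.0
time_s: 3.08
tool_pos: [0.4243, 0.0929, 0.0119]
eef_rot: [-0.0, -0.107, 0.994, -0.0]
ft_force: [-0.1, -0.2, 0.1]
finger_gap: 0.0399
grasp_force: 0.0
```

Run:
```python
from h import *
c=r.read_camera("wrist");d=r.read_camera("scene");e=r.read_camera("top")
cv2.imwrite("pics/m2.png",np.vstack([np.hstack([c["color"][:,:400],d["color"][100:300,150:350].repeat(2,0).repeat(2,1)]),np.hstack([e["color"][180:280,200:400].repeat(2,0).repeat(2,1),e["color"][180:280,200:400].repeat(2,0).repeat(2,1)])]))
p,T,s=tcp();print(s["finger_gap"],s["grasp_force"])
```

```text
0.03988009041118194 0.0
```

View pics/m2.png

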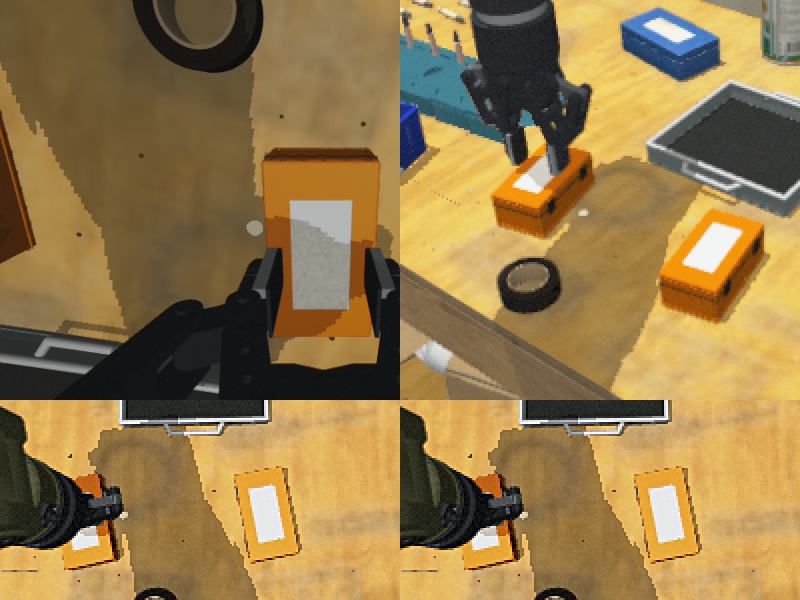

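Run:
```python
from h import *
p,T,s=tcp();print(p)
for n in("wrist","scene"):
    c=r.read_camera(n);M=np.linalg.inv(c["world_from_camera"]);f=200/np.tan(np.radians(c["fovy"])/2);K=np.array([[f,0,c["cx"]],[0,f,c["cy"]],[0,0,1]])
    D=np.diag([1,-1,-1])@M[:3]
    def pr(X):return cv2.projectPoints(np.array(X).reshape(-1,1,3),cv2.Rodrigues(D[:,:3])[0],D[:,3],K,np.array(c["distortion"]))[0][:,0].round(0)
    print(n,"cam",c["world_from_camera"][:3,3])
    for z in(0,-.03,-.06):print(z,pr([p+T@[0,y,z] for y in(-.02,.02)]).tolist())
    cv2.imwrite(f"pics/z_{n}.png",cv2.resize(c["color"][170:400,220:480] if n=="wrist" else c["color"][100:230,170:330],(780,590) if n=="wrist" else (720,585)))
```

```text
[0.42436109 0.09296543 0.01189477]
wrist cam [0.34701847 0.07529634 0.18833437]
0 [[291.0, 234.0], [359.0, 234.0]]
-0.03 [[286.0, 258.0], [365.0, 258.0]]
-0.06 [[278.0, 293.0], [373.0, 293.0]]
scene cam [-0.0566668  -0.50773818  0.5794854 ]
0 [[230.0, 199.0], [214.0, 194.0]]
-0.03 [[228.0, 187.0], [212.0, 183.0]]
-0.06 [[226.0, 175.0], [209.0, 170.0]]
```

View pics/z_scene.png

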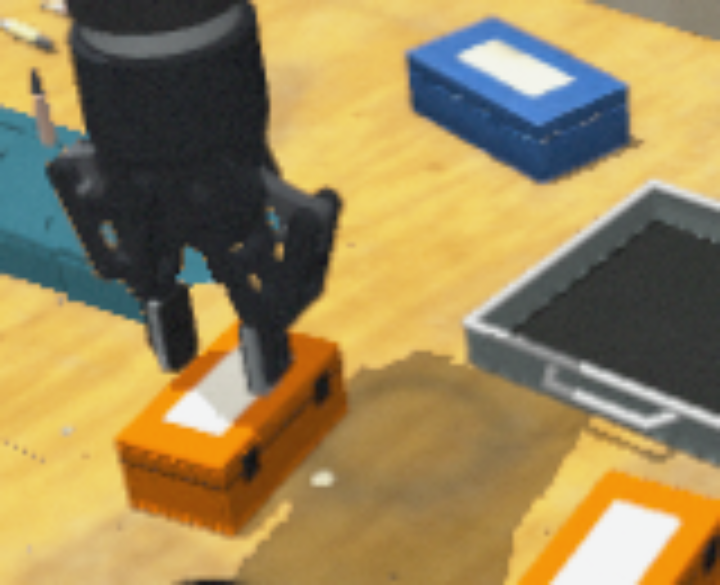

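The scene view puts the fingertips at px (228,187) and (210,181). That matches points about 30 mm above the reported TCP, so they are over the lid rather than beside it. I'll check whether the camera height or the fingers are off.

Run:
```python
from h import *
c=r.read_camera("wrist");p,T,s=tcp()
print(c["fovy"],c["world_from_camera"].round(3).tolist())
# label corners of A read from wrist view; find the camera height that makes it 60.7 long
uv=[(290,200),(353,200),(350,310),(292,310)]
for z in(.04,.03,.02,.01,0.):
    P=ground(c,uv,z);print(z,P.mean(0)[:2].round(4),np.linalg.norm(P[1]-P[0]).round(4),np.linalg.norm(P[2]-P[1]).round(4))
```

```text
63.436365660065015 [[-0.212, -0.929, -0.304, 0.347], [0.977, -0.202, -0.065, 0.075], [-0.001, -0.311, 0.951, 0.188], [0.0, 0.0, 0.0, 1.0]]
0.04 [0.4258 0.0912] 0.0304 0.0628
0.03 [0.4311 0.0923] 0.0325 0.067
0.02 [0.4364 0.0934] 0.0345 0.0713
0.01 [0.4417 0.0944] 0.0366 0.0755
0.0 [0.447  0.0955] 0.0386 0.0797
```

View pics/z_wrist.png

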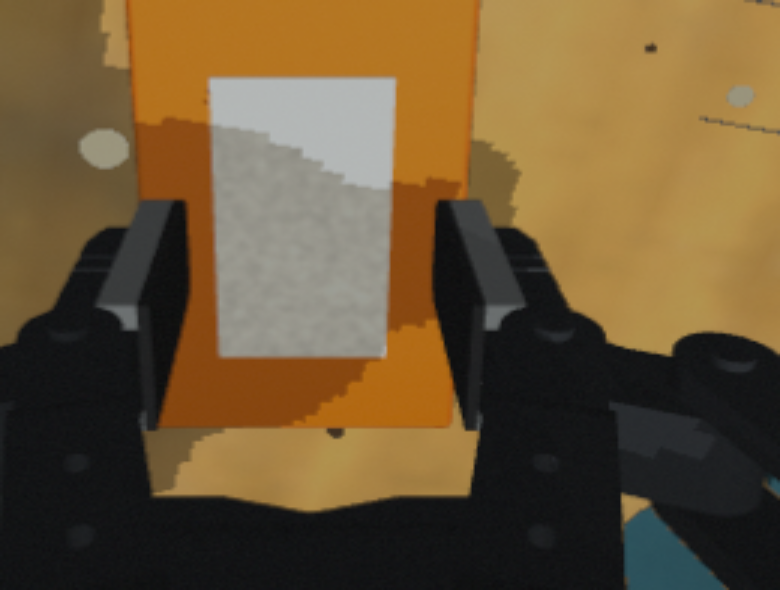

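The camera pose is right: label A reads (0.426, 0.091), as expected. In both views, though, the real fingertips sit about 35 mm behind the reported TCP at a 40 mm gap, above the lid. The reported TCP therefore runs about 30 mm beyond the true tips. I'll open, go lower in small steps while watching force, and close.

```bash
python3 -m pendant '[{"slide":[0,0,0],"rotation":[0,0,0]},{"slide":[0,0,0],"rotation":[0,0,0]},{"slide":[0,0,0],"rotation":[0,0,0]},{"slide":[0,0,0],"rotation":[0,0,0]},{"slide":[0,0,0],"rotation":[0,0,0]},{"slide":[0,0,0.2],"rotation":[0,0,0]},{"slide":[0,0,0.4],"rotation":[0,0,0]},{"slide":[0,0,0.6],"rotation":[0,0,0]},{"slide":[0,0,0.8],"rotation":[0,0,0]},{"slide":[0,0,0.9],"rotation":[0,0,0]},{"slide":[0,0,0.9],"rotation":[0,0,0]},{"slide":[0,0,0.9],"rotation":[0,0,0]}]' 85
python3 - <<'E'
from h import *
c=r.read_camera("wrist");d=r.read_camera("scene")
cv2.imwrite("pics/m3.png",np.hstack([cv2.resize(c["color"][170:400,190:480],(400,317)),cv2.resize(d["color"][110:230,170:330],(400,317))]))
p,T,s=tcp();print(p)
E
```

```text
time_s: 4.38
tool_pos: [0.424, 0.0929, -0.0154]
eef_rot: [-0.0, -0.107, 0.994, -0.0]
ft_force: [-0.1, 0.3, 0.1]
finger_gap: 0.0848
grasp_force: 0.0
[ 0.42460196  0.09297655 -0.01495589]
```

View pics/m3.png

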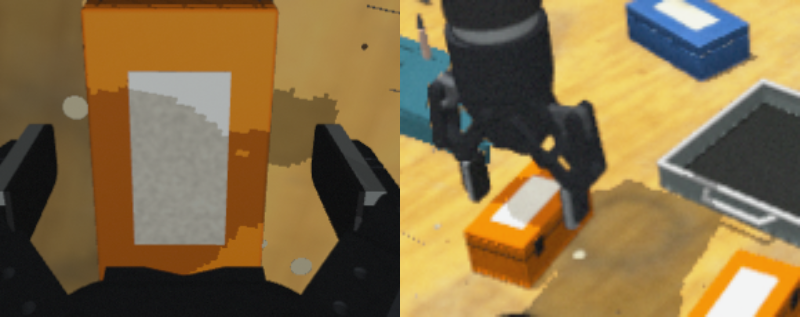

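The view confirms the fingers straddle the case with no contact at reported z = −0.015. Going 12 mm lower, then gripping and lifting.

```bash
python3 -m pendant '[{"slide":[0,0,0.2],"rotation":[0,0,0]},{"slide":[0,0,0.4],"rotation":[0,0,0]},{"slide":[0,0,0.4],"rotation":[0,0,0]},{"slide":[0,0,0.4],"rotation":[0,0,0]}]'
python3 -m pendant '[{"slide":[0,0,0],"rotation":[0,0,0]},{"slide":[0,0,0],"rotation":[0,0,0]},{"slide":[0,0,0],"rotation":[0,0,0]},{"slide":[0,0,0],"rotation":[0,0,0]},{"slide":[0,0,0],"rotation":[0,0,0]},{"slide":[0,0,0],"rotation":[0,0,0]},{"slide":[0,0,0],"rotation":[0,0,0]}]' 40 50
python3 -m pendant '[{"slide":[0,0,-0.2],"rotation":[0,0,0]},{"slide":[0,0,-0.5],"rotation":[0,0,0]},{"slide":[0,0,-0.8],"rotation":[0,0,0]},{"slide":[0,0,-0.8],"rotation":[0,0,0]},{"slide":[0,0,-0.8],"rotation":[0,0,0]},{"slide":[0,0,-0.8],"rotation":[0,0,0]},{"slide":[0,0,-0.8],"rotation":[0,0,0]},{"slide":[0,0,-0.8],"rotation":[0,0,0]},{"slide":[0,0,-0.8],"rotation":[0,0,0]}]'
python3 -c "
from h import *
print([ (r.read_camera('wrist'),r.get_state()['ft_force'].round(2).tolist())[1] for _ in range(3)])"
```

```text
time_s: 4.82
tool_pos: [0.4238, 0.0928, -0.0276]
eef_rot: [-0.001, -0.107, 0.994, -0.0]
ft_force: [0.6, 0.5, 0.3]
finger_gap: 0.085
grasp_force: 0.0
time_s: 5.4
tool_pos: [0.4248, 0.0929, -0.0267]
eef_rot: [0.0, -0.107, 0.994, -0.0]
ft_force: [-1.9, -0.4, 5.2]
finger_gap: 0.0552
grasp_force: 53.7
time_s: 6.15
tool_pos: [0.424, 0.0929, -0.0034]
eef_rot: [-0.0, -0.107, 0.994, -0.0]
ft_force: [0.7, -0.5, -2.4]
finger_gap: 0.0552
grasp_force: 53.4
[[-0.82, 0.0, -1.06], [-0.22, -0.18, -2.39], [-0.29, -0.21, -1.15]]
```

About 1.8 N, so case A is the lightest. Putting it back and moving to B.

```bash
python3 -m pendant '[{"slide":[0,0,0.3],"rotation":[0,0,0]},{"slide":[0,0,0.6],"rotation":[0,0,0]},{"slide":[0,0,0.78],"rotation":[0,0,0]},{"slide":[0,0,0.8],"rotation":[0,0,0]},{"slide":[0,0,0.8],"rotation":[0,0,0]},{"slide":[0,0,0.8],"rotation":[0,0,0]}]'
python3 -m pendant '[{"slide":[0,0,0],"rotation":[0,0,0]},{"slide":[0,0,0],"rotation":[0,0,0]},{"slide":[0,0,0],"rotation":[0,0,0]},{"slide":[0,0,0],"rotation":[0,0,0]},{"slide":[0,0,0],"rotation":[0,0,0]},{"slide":[0,0,-0.6],"rotation":[0,0,0]},{"slide":[0,0,-1.8],"rotation":[0,0,0]},{"slide":[0,0,-3],"rotation":[0,0,0]},{"slide":[0,0,-3],"rotation":[0,0,0]},{"slide":[0,0,-3],"rotation":[0,0,0]}]' 85
python3 -c "
from h import *
plan(.431,-.1185,.063,.178)"
```

```text
time_s: 6.8
tool_pos: [0.4239, 0.0929, -0.0273]
eef_rot: [-0.0, -0.107, 0.994, -0.0]
ft_force: [-3.5, -0.1, 7.4]
finger_gap: 0.0555
grasp_force: 55.6
time_s: 7.63
tool_pos: [0.4267, 0.0935, 0.065]
eef_rot: [0.002, -0.107, 0.994, 0.0]
ft_force: [-0.2, -0.6, -0.3]
finger_gap: 0.0852
grasp_force: 0.0
slide [ 1.36 -6.94  0.06] dist mm 212.0 rot z 0.036 t 7.63 tilt [0.005 0.001] pos [0.4267 0.0935 0.065 ]
```

```bash
python3 -m pendant '[{"slide":[1.27,-6.92,0],"rotation":[0,0,0.036]},{"slide":[1.27,-6.92,0],"rotation":[0,0,0.036]},{"slide":[1.27,-6.92,0],"rotation":[0,0,0.036]},{"slide":[1.27,-6.92,0],"rotation":[0,0,0.036]},{"slide":[1.27,-6.92,0],"rotation":[0,0,0.036]},{"slide":[1.27,-6.92,0],"rotation":[0,0,0.036]},{"slide":[1.27,-6.92,0],"rotation":[0,0,0.036]},{"slide":[1.27,-6.92,0],"rotation":[0,0,0.036]},{"slide":[1.27,-6.92,0],"rotation":[0,0,0.036]}]'
python3 - <<'E'
from h import *
c=r.read_camera("wrist")
l=label(c,(200,60,440,330),.04);print(l);plan(.431,-.1185,-.027,.178);plan(*l[1]/1000,-.027,l[3])
E
```

```text
time_s: 8.38
tool_pos: [0.4304, -0.1167, 0.0621]
eef_rot: [-0.001, -0.09, 0.996, 0.001]
ft_force: [-0.5, 0.2, -0.6]
finger_gap: 0.0853
grasp_force: 0.0
(array([ 0.4214, -0.1103]), array([ 418.6, -112.1]), array([19.2,  9.2]), np.float32(0.197))
slide [-0.   -0.07  2.98] dist mm 89.0 rot z 0.002 t 8.43 tilt [-0.001  0.001] pos [ 0.4307 -0.1165  0.0624]
slide [0.37 0.21 2.98] dist mm 90.0 rot z -0.017 t 8.43 tilt [-0.001  0.001] pos [ 0.4307 -0.1165  0.0624]
```

Label detection failed in shadow (19×9 mm), so I'm keeping the earlier estimate, which both cameras agreed on.

```bash
python3 -m pendant '[{"slide":[0,-0.05,0.8],"rotation":[0,0,0]},{"slide":[0,-0.05,1.6],"rotation":[0,0,0]},{"slide":[0,-0.05,2.2],"rotation":[0,0,0]},{"slide":[0,-0.05,2.7],"rotation":[0,0,0]},{"slide":[0,-0.05,2.98],"rotation":[0,0,0]},{"slide":[0,-0.05,2.98],"rotation":[0,0,0]},{"slide":[0,-0.05,2.98],"rotation":[0,0,0]},{"slide":[0,-0.05,2.98],"rotation":[0,0,0]}]'
python3 -m pendant '[{"slide":[0,0,0],"rotation":[0,0,0]},{"slide":[0,0,0],"rotation":[0,0,0]},{"slide":[0,0,0],"rotation":[0,0,0]},{"slide":[0,0,0],"rotation":[0,0,0]},{"slide":[0,0,0],"rotation":[0,0,0]},{"slide":[0,0,0],"rotation":[0,0,0]},{"slide":[0,0,0],"rotation":[0,0,0]}]' 40 50
python3 -m pendant '[{"slide":[0,0,-0.2],"rotation":[0,0,0]},{"slide":[0,0,-0.5],"rotation":[0,0,0]},{"slide":[0,0,-0.8],"rotation":[0,0,0]},{"slide":[0,0,-0.8],"rotation":[0,0,0]},{"slide":[0,0,-0.8],"rotation":[0,0,0]},{"slide":[0,0,-0.8],"rotation":[0,0,0]},{"slide":[0,0,-0.8],"rotation":[0,0,0]},{"slide":[0,0,-0.8],"rotation":[0,0,0]},{"slide":[0,0,-0.8],"rotation":[0,0,0]}]'
python3 -c "
from h import *
print([ (r.read_camera('wrist'),r.get_state()['ft_force'].round(2).tolist())[1] for _ in range(5)])
plan(.6168,-.0338,.04,.017)"
```

```text
time_s: 9.1
tool_pos: [0.4324, -0.1192, -0.0257]
eef_rot: [0.001, -0.089, 0.996, -0.0]
ft_force: [0.4, 0.2, -0.6]
finger_gap: 0.0844
grasp_force: 0.0
time_s: 9.68
tool_pos: [0.4323, -0.1189, -0.0255]
eef_rot: [0.001, -0.089, 0.996, 0.001]
ft_force: [-0.7, 4.0, 7.3]
finger_gap: 0.0555
grasp_force: 53.4
time_s: 10.43
tool_pos: [0.4312, -0.1193, -0.0028]
eef_rot: [-0.0, -0.089, 0.996, 0.0]
ft_force: [0.6, 0.3, -7.7]
finger_gap: 0.0552
grasp_force: 56.9
[[-0.01, -0.1, -7.66], [-0.9, -0.49, -8.39], [-0.18, -0.55, -8.7], [0.19, 0.18, -8.67], [0.07, 0.88, -8.63]]
slide [-6.59  1.71 -1.42] dist mm 209.0 rot z 0.161 t 10.68 tilt [-0.  0.] pos [ 0.4315 -0.1194 -0.0026]
```

B is about 8.6 N, so it is the heaviest. Taking it to the tray.

```bash
python3 -m pendant '[{"slide":[0,0,-0.5],"rotation":[0,0,0]},{"slide":[-0.3,0,-1.2],"rotation":[0,0,0]},{"slide":[-1.2,0.3,-1.45],"rotation":[0,0,0.05]},{"slide":[-2.2,0.6,-1.45],"rotation":[0,0,0.08]},{"slide":[-3.2,0.85,-1.45],"rotation":[0,0,0.12]},{"slide":[-4.2,1.1,-1.45],"rotation":[0,0,0.16]},{"slide":[-5.2,1.35,-1.45],"rotation":[0,0,0.161]},{"slide":[-6.1,1.6,-1.45],"rotation":[0,0,0.161]},{"slide":[-6.6,1.71,-1.45],"rotation":[0,0,0.161]},{"slide":[-6.6,1.71,-1.45],"rotation":[0,0,0.161]},{"slide":[-6.6,1.71,-1.45],"rotation":[0,0,0.161]},{"slide":[-6.6,1.71,-1.45],"rotation":[0,0,0.161]}]'
python3 -c "
from h import *
plan(.6168,-.0338,-.0225,.017)"
```

```text
time_s: 11.68
tool_pos: [0.6159, -0.034, 0.0402]
eef_rot: [-0.001, -0.009, 1.0, -0.0]
ft_force: [-0.9, 0.2, -8.5]
finger_gap: 0.0547
grasp_force: 57.5
slide [-0.04  0.01  2.09] dist mm 63.0 rot z 0.0 t 11.68 tilt [-0.002 -0.   ] pos [ 0.6159 -0.034   0.0402]
```

```bash
python3 -m pendant '[{"slide":[0,0,0.6],"rotation":[0,0,0]},{"slide":[0,0,1.2],"rotation":[0,0,0]},{"slide":[0,0,1.6],"rotation":[0,0,0]},{"slide":[0,0,1.85],"rotation":[0,0,0]},{"slide":[0,0,2],"rotation":[0,0,0]},{"slide":[0,0,2.06],"rotation":[0,0,0]},{"slide":[0,0,2.08],"rotation":[0,0,0]},{"slide":[0,0,2.08],"rotation":[0,0,0]},{"slide":[0,0,2.08],"rotation":[0,0,0]}]'
python3 -m pendant '[{"slide":[0,0,0],"rotation":[0,0,0]},{"slide":[0,0,0],"rotation":[0,0,0]},{"slide":[0,0,0],"rotation":[0,0,0]},{"slide":[0,0,0],"rotation":[0,0,0]},{"slide":[0,0,0],"rotation":[0,0,0]},{"slide":[0,0,0],"rotation":[0,0,0]},{"slide":[0,0,-0.5],"rotation":[0,0,0]},{"slide":[0,0,-1.5],"rotation":[0,0,0]},{"slide":[0,0,-2.7],"rotation":[0,0,0]},{"slide":[0,0,-3],"rotation":[0,0,0]},{"slide":[0,0,-3],"rotation":[0,0,0]},{"slide":[0,0,-3],"rotation":[0,0,0]}]' 85
python3 -c "
from h import *
plan(.4208,-.311,.066,-.161)"
```

```text
time_s: 12.43
tool_pos: [0.6182, -0.0339, -0.0206]
eef_rot: [0.001, -0.009, 1.0, -0.0]
ft_force: [0.3, -0.7, -8.1]
finger_gap: 0.0551
grasp_force: 57.5
time_s: 13.43
tool_pos: [0.6179, -0.0339, 0.0691]
eef_rot: [0.001, -0.009, 1.0, -0.0]
ft_force: [-1.6, 0.9, -0.4]
finger_gap: 0.085
grasp_force: 0.0
slide [ 6.73 -9.12  0.09] dist mm 340.0 rot z 0.178 t 13.43 tilt [ 0.002 -0.   ] pos [ 0.6179 -0.0339  0.0691]
```

```bash
python3 -m pendant '[{"slide":[6.7,-9.12,0],"rotation":[0,0,0.178]},{"slide":[6.7,-9.12,0],"rotation":[0,0,0.178]},{"slide":[6.7,-9.12,0],"rotation":[0,0,0.178]},{"slide":[6.7,-9.12,0],"rotation":[0,0,0.178]},{"slide":[6.7,-9.12,0],"rotation":[0,0,0.178]},{"slide":[6.7,-9.12,0],"rotation":[0,0,0.178]},{"slide":[6.7,-9.12,0],"rotation":[0,0,0.178]},{"slide":[6.7,-9.12,0],"rotation":[0,0,0.178]},{"slide":[6.7,-9.12,0],"rotation":[0,0,0.178]},{"slide":[6.7,-9.12,0],"rotation":[0,0,0.178]},{"slide":[6.7,-9.12,0],"rotation":[0,0,0.178]},{"slide":[6.7,-9.12,0],"rotation":[0,0,0.178]}]'
python3 - <<'E'
from h import *
c=r.read_camera("top");print("heavy",label(c,(265,135,330,190),.044))
p,T,s=tcp();w=r.read_camera("wrist")
cv2.imwrite("pics/m4.png",np.hstack([cv2.resize(c["color"][110:280,210:450],(500,354)),cv2.resize(w["color"][150:400,200:450],(300,354))]))
plan(.4208,-.311,-.027,-.161)
E
```

```text
time_s: 14.43
tool_pos: [0.4212, -0.3095, 0.0677]
eef_rot: [-0.001, 0.08, 0.997, 0.001]
ft_force: [-0.2, 1.1, 0.2]
finger_gap: 0.0847
grasp_force: 0.0
heavy (array([ 0.6158, -0.0328]), array([616.2, -33.7]), array([61. , 28.1]), np.float32(0.007))
slide [ 0.02 -0.06  3.17] dist mm 95.0 rot z 0.002 t 14.53 tilt [-0.     0.001] pos [ 0.4217 -0.3095  0.0682]
```

View pics/m4.png

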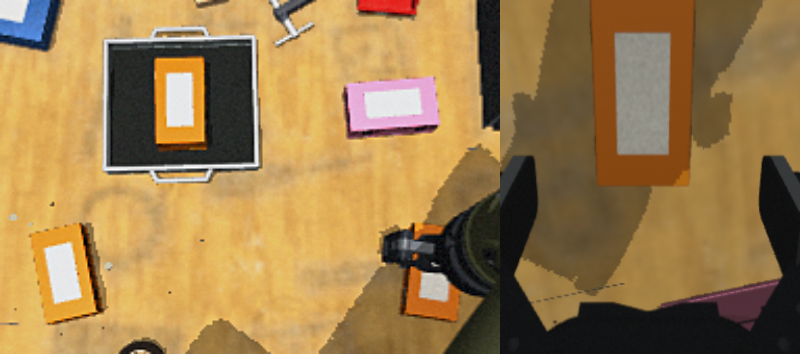

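The heaviest case lies flat in the middle of the tray (crop 180,100). Case C is centred between the fingers.

```bash
python3 -m pendant '[{"slide":[0,-0.05,0.8],"rotation":[0,0,0]},{"slide":[0,-0.05,1.6],"rotation":[0,0,0]},{"slide":[0,-0.05,2.3],"rotation":[0,0,0]},{"slide":[0,-0.05,2.8],"rotation":[0,0,0]},{"slide":[0,-0.05,3.1],"rotation":[0,0,0]},{"slide":[0,-0.05,3.15],"rotation":[0,0,0]},{"slide":[0,-0.05,3.15],"rotation":[0,0,0]},{"slide":[0,-0.05,3.15],"rotation":[0,0,0]}]'
python3 -m pendant '[{"slide":[0,0,0],"rotation":[0,0,0]},{"slide":[0,0,0],"rotation":[0,0,0]},{"slide":[0,0,0],"rotation":[0,0,0]},{"slide":[0,0,0],"rotation":[0,0,0]},{"slide":[0,0,0],"rotation":[0,0,0]},{"slide":[0,0,0],"rotation":[0,0,0]},{"slide":[0,0,0],"rotation":[0,0,0]}]' 40 50
python3 -m pendant '[{"slide":[0,0,-0.5],"rotation":[0,0,0]},{"slide":[0,0,-1.2],"rotation":[0,0,0]},{"slide":[0,0,-2],"rotation":[0,0,0]},{"slide":[0,0,-2.8],"rotation":[0,0,0]},{"slide":[0,0,-3.3],"rotation":[0,0,0]},{"slide":[0,0,-3.3],"rotation":[0,0,0]},{"slide":[0,0,-3.3],"rotation":[0,0,0]},{"slide":[0,0,-3.3],"rotation":[0,0,0]},{"slide":[0,0,-3.3],"rotation":[0,0,0]},{"slide":[0,0,-3.3],"rotation":[0,0,0]}]'
python3 -c "
from h import *
print([ (r.read_camera('wrist'),r.get_state()['ft_force'].round(2).tolist())[1] for _ in range(4)])
plan(.6162,-.0335,.075,.01)"
```

```text
time_s: 15.2
tool_pos: [0.4217, -0.3125, -0.0251]
eef_rot: [0.0, 0.08, 0.997, -0.0]
ft_force: [1.3, -0.4, 1.1]
finger_gap: 0.085
grasp_force: 0.0
time_s: 15.78
tool_pos: [0.4216, -0.3128, -0.0248]
eef_rot: [0.001, 0.08, 0.997, -0.0]
ft_force: [-0.4, 0.8, 5.4]
finger_gap: 0.0553
grasp_force: 53.9
time_s: 16.62
tool_pos: [0.4197, -0.3116, 0.0716]
eef_rot: [-0.001, 0.08, 0.997, 0.001]
ft_force: [-0.2, -0.2, -4.2]
finger_gap: 0.0553
grasp_force: 56.0
[[0.06, 0.54, -5.29], [0.25, 0.08, -4.1], [0.68, 0.47, -5.31], [-0.11, -0.04, -4.79]]
slide [-4.95 10.21 -0.08] dist mm 341.0 rot z -0.171 t 16.82 tilt [-0.001  0.001] pos [ 0.4205 -0.3121  0.0725]
```

C is about 4.9 N, so it is the middle one. Moving it over the tray.

```bash
python3 -m pendant '[{"slide":[-0.5,1,-0.1],"rotation":[0,0,-0.05]},{"slide":[-1,2.1,-0.1],"rotation":[0,0,-0.1]},{"slide":[-1.55,3.2,-0.1],"rotation":[0,0,-0.15]},{"slide":[-2.1,4.3,-0.1],"rotation":[0,0,-0.171]},{"slide":[-2.6,5.4,-0.1],"rotation":[0,0,-0.171]},{"slide":[-3.1,6.5,-0.1],"rotation":[0,0,-0.171]},{"slide":[-3.7,7.6,-0.1],"rotation":[0,0,-0.171]},{"slide":[-4.2,8.7,-0.1],"rotation":[0,0,-0.171]},{"slide":[-4.7,9.7,-0.1],"rotation":[0,0,-0.171]},{"slide":[-4.95,10.21,-0.1],"rotation":[0,0,-0.171]},{"slide":[-4.95,10.21,-0.1],"rotation":[0,0,-0.171]},{"slide":[-4.95,10.21,-0.1],"rotation":[0,0,-0.171]}]'
python3 -m pendant '[{"slide":[0,0,0],"rotation":[0,0,0]},{"slide":[0,0,0],"rotation":[0,0,0]}]'
python3 -c "
from h import *
plan(.6162,-.0335,.019,.01)"
```

```text
time_s: 17.82
tool_pos: [0.6165, -0.0331, 0.0756]
eef_rot: [-0.0, -0.006, 1.0, -0.0]
ft_force: [-1.0, 0.9, -5.4]
finger_gap: 0.0552
grasp_force: 57.5
time_s: 17.98
tool_pos: [0.6155, -0.0349, 0.0759]
eef_rot: [-0.001, -0.004, 1.0, -0.0]
ft_force: [0.2, -0.3, -6.0]
finger_gap: 0.0551
grasp_force: 57.5
slide [-0.02  0.05  1.9 ] dist mm 57.0 rot z -0.001 t 17.98 tilt [-0.001 -0.   ] pos [ 0.6155 -0.0349  0.0759]
```

```bash
python3 -m pendant '[{"slide":[0,0.03,0.5],"rotation":[0,0,0]},{"slide":[0,0.03,1],"rotation":[0,0,0]},{"slide":[0,0.03,1.4],"rotation":[0,0,0]},{"slide":[0,0.03,1.65],"rotation":[0,0,0]},{"slide":[0,0.03,1.8],"rotation":[0,0,0]},{"slide":[0,0.03,1.86],"rotation":[0,0,0]},{"slide":[0,0.03,1.9],"rotation":[0,0,0]},{"slide":[0,0.03,1.9],"rotation":[0,0,0]},{"slide":[0,0.03,1.9],"rotation":[0,0,0]},{"slide":[0,0.03,1.9],"rotation":[0,0,0]}]'
```

```text
time_s: 18.82
tool_pos: [0.6171, -0.0328, 0.0197]
eef_rot: [0.001, -0.005, 1.0, -0.0]
ft_force: [0.3, 0.2, -5.0]
finger_gap: 0.0551
grasp_force: 57.7
```

```bash
python3 -m pendant '[{"slide":[0,0,0.03],"rotation":[0,0,0]},{"slide":[0,0,0.06],"rotation":[0,0,0]},{"slide":[0,0,0.06],"rotation":[0,0,0]},{"slide":[0,0,0.06],"rotation":[0,0,0]}]'
python3 -m pendant '[{"slide":[0,0,0],"rotation":[0,0,0]},{"slide":[0,0,0],"rotation":[0,0,0]},{"slide":[0,0,0],"rotation":[0,0,0]},{"slide":[0,0,0],"rotation":[0,0,0]},{"slide":[0,0,0],"rotation":[0,0,0]},{"slide":[0,0,0],"rotation":[0,0,0]},{"slide":[0,0,-0.5],"rotation":[0,0,0]},{"slide":[0,0,-1.5],"rotation":[0,0,0]},{"slide":[0,0,-2.7],"rotation":[0,0,0]},{"slide":[0,0,-3.5],"rotation":[0,0,0]},{"slide":[0,0,-3.5],"rotation":[0,0,0]},{"slide":[0,0,-3.5],"rotation":[0,0,0]}]' 85
python3 -m pendant '[{"slide":[5,3,-0.5],"rotation":[0,0,0]},{"slide":[5,3,-0.5],"rotation":[0,0,0]},{"slide":[5,3,-0.5],"rotation":[0,0,0]},{"slide":[5,3,-0.5],"rotation":[0,0,0]},{"slide":[5,3,-0.5],"rotation":[0,0,0]},{"slide":[5,3,-0.5],"rotation":[0,0,0]},{"slide":[5,3,-0.5],"rotation":[0,0,0]},{"slide":[5,3,-0.5],"rotation":[0,0,0]}]'
python3 - <<'E'
from h import *
c=r.read_camera("top");d=r.read_camera("scene");print("stack",label(c,(265,130,335,190),.084))
cv2.imwrite("pics/m5.png",np.hstack([cv2.resize(c["color"][110:280,210:450],(400,283)),cv2.resize(d["color"][110:280,160:400],(400,283))]))
E
```

```text
time_s: 19.15
tool_pos: [0.6172, -0.0329, 0.0193]
eef_rot: [0.001, -0.005, 1.0, -0.0]
ft_force: [-3.9, 0.8, 7.4]
finger_gap: 0.0551
grasp_force: 59.1
time_s: 20.15
tool_pos: [0.618, -0.033, 0.1242]
eef_rot: [0.002, -0.005, 1.0, -0.0]
ft_force: [-0.3, -0.3, -0.2]
finger_gap: 0.0853
grasp_force: 0.0
time_s: 20.82
tool_pos: [0.4665, 0.0552, 0.1369]
eef_rot: [0.0, -0.005, 1.0, -0.0]
ft_force: [-0.0, -0.1, -0.2]
finger_gap: 0.0851
grasp_force: 0.0
stack (array([ 0.6165, -0.0322]), array([616. , -31.7]), array([58.8, 29.4]), np.float32(0.002))
```

View pics/m5.png

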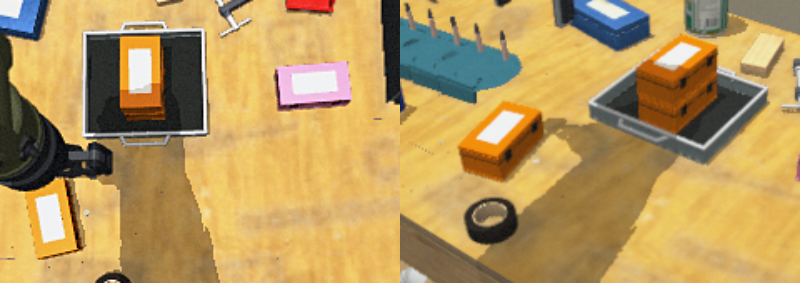

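The stack is flat and aligned in the tray, the lightest case stands on the bench, and the gripper is clear.

```bash
python3 -c "
from station import r
print(r.hand_in())"
```

```text
the job is handed in; nothing more can be done
None
```

I handed the job in at about 21 s: the heaviest case (8.6 N) is flat on the tray floor, the middle one (4.9 N) is lined up on top of it, and the lightest (1.8 N) is on the bench; the verdict was not returned.

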